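# Park the short plug, then engage and hold the interlock plug

## Task

Stand the short bayonet plug from the table upright in the row (trough) of the rack that already holds the other short plug, and let it go. Then take the long plug from the table, push it into the interlock socket against its spring, twist it about a quarter turn clockwise (seen from above) until it stops, and hold it seated there: the socket springs back when let go, so finish while still gripping the turned plug. Leave the vial, the ball driver and the small T-connector where they are.

Things in the scene. Friction and masses are not known exactly. Their poses are not given: they have to be found in the camera images.
- plug_short: short bayonet plug standing loose on the table, 54 mm tall, about 90 g. Origin: centre of underside, z up its axis. Foot: steel lug bar 42 mm long (its x), 6 wide, 6 high, flush with the underside; round barrel 24 mm dia. up to 28 mm; on top an aluminium head 26 high, 30 long (x), 26 wide (y): grip its two grooved flats facing +y and -y. Same after half a turn
- plug_long: long bayonet plug standing loose on the table, 74 mm tall, about 90 g; like the short one (same lug bar along x, same head with flats facing +y and -y) but the barrel reaches 48 mm and the head 48 to 74 mm. Origin: centre of underside, z up its axis
- parked_short: another 54 mm short plug, standing in one trough of the rack; it shows which row is for short plugs and stays there. Origin: centre of its underside
- parked_long: another 74 mm long plug, standing in the other trough of the rack; it stays there. Origin: centre of its underside
- rack: fixed grey open rack, 116 mm (its x) by 124 mm (y), floor 4 mm thick, walls 18 mm high, 4 mm thick; a wall along its y parts it into two troughs (rows), each 52 mm wide, 116 long, centred at x = -28 and +28 mm. Each holds one parked plug about 30 mm to one side of its middle (y about +30 or -30 mm); its other end is free. Origin: centre of underside, z up
- socket: fixed round interlock socket, 72 mm dia. (foot flange 92), 40 mm high. Its 5 mm thick face plate has a keyhole: 29 mm round hole crossed by a slot 47 mm long, 11 mm wide along the socket's x. A plug goes in foot down, lugs (its x) in line with the slot, either way round, turns clockwise under the plate, and then, if not pressed, rests with its underside at 29 mm. Origin: centre of underside, z up
- socket_mouth (a point): centre of the keyhole at the top of the face plate, 40 mm above the socket's origin; x along the slot. A plug's underside meets the sprung rotor 8.5 mm below this point; at 11 mm or more below it the lugs are clear under the plate and the plug can be turned; bottom stop at 22.5 mm
- socket_press (a joint): how far the socket's rotor is pressed down, m: 0 at rest, 0.014 at the bottom stop; its spring takes 4 N to start and 11 N at the stop
- socket_turn (a joint): how far the socket's rotor is turned clockwise seen from above, rad: 0 at rest (its forks in line with the slot), 1.35 at the stop. Brass forks take the plug's lugs along, with up to 0.14 rad of play, so the plug itself turns up to about 1.5 rad. A spring turns it back (0.04 N m at rest, 0.2 N m at the stop)
- vial: small brown glass vial with a blue cap, 25 mm across, 52 mm tall, a bystander between the socket and the white chamber; leave alone. Origin: centre of its underside
- driver: ball driver lying behind the plugs, 172 mm long, a bystander; leave alone. Origin: centre of its underside
- adapter: small metal T-shaped connector, 35x42x14 mm, a bystander; leave alone. Origin: centre of its underside

How it is judged:
By the outcome, as a careful person would: the job done as asked, in the order asked, and still so for the second after the job is handed in, while the arm keeps its last pose, push and grip.
It also fails if it takes over 48 s, if anything falls off the work surface, if the arm or the gripper's body presses on something with over 40 N, if the wrist force passes 120 N, or if a joint passes its speed limit or range.

## Robot

A 6-joint arm with a two-finger parallel gripper is mounted at the origin on a cart in front of the work surface, level with it; the furniture and walls round the work are solid. World frame = base frame: x ahead of the robot, y to its left, z up, the work surface at z = 0. Lengths are in m, angles in rad, forces in N, time in s.
With the tool pointing down it reaches from about 0.425 to 0.925 m from the base axis. Payload 12.5 kg.
Tool frame: the origin (TCP) lies at the very end of the fingers, on their centre line; the grasp point (between the pads) lies 19 mm behind it; z points along the fingers, y is the direction in which the jaws open and shut (so a half turn about z gives the same grasp; the last joint's range is limited). The gripper opens to 85 mm and grips with 20 to 120 N. Pads are 22 mm wide; open, the fingers measure 114 mm over their backs; the gripper's body (76 mm by 85 mm) begins 54 mm behind the grasp point. The pads swing forward as they close: fully open they stand 13 mm farther back than shut.
Start: joints at [1.129, 0.491, 1.559, -0, 1.092, -0.106], TCP at [0.206, 0.59, 0.198] pointing down, gripper open.
Joint ranges: [-3.1, 3.1], [-0.84, 2.19], [0.05, 2.79], [-1.13, 4.28], [0.06, 2.93], [-2.69, 2.69]. Speed limits (rad/s): [2.22, 2.22, 2.79, 3.14, 3.14, 3.14].

## Interface

Orientations are given as a unit quaternion [x, y, z, w].
In Python, from plant import ctrl, read_camera, camera_model gives the robot as it stands. The module is installed in compiled form; this text tells all that it offers.
- The arm moves only by the tool step_arm, never from a script. Its argument "commands" is a list of rows, each a list of 7 numbers: the shift along the tool's x, y, z in units of 50 mm (1.0 is 50 mm), then the turn, a rotation vector about the tool's x, y, z in units of 5 degrees (1.0 is 5 degrees), then the opening, from -1 (shut) to 1 (fully open). A call has exactly 8 rows; each row shifts and turns the commanded pose from where the row before left it, along the tool's axes as they then stand; what a row does not reach is not made up. A row lasts 1/10 s, in which the tool goes at most 50 mm and 8.59 degrees, less where a joint would pass 70% of its speed; a pose out of reach is approached as far as the arm can. A call is refused whole if a number of a shift passes 1 or a number of a turn 1, either way. A call with a gripper value outside its range is refused whole. The fingers move at their own pace and stop on an object; the grip force is fixed at half the most. Time passes only in rows, so rows that do not move let the fingers close, or fill a call up. It gives the time, the measured TCP pose, the force and the opening at its end, in the units of the state.
- ctrl.state(): the state, without advancing time (a new reading comes with each control period).
- read_camera(name): name is "side" or "top" or "wrist"; returns (picture, depth): 400x640x3 uint8, blue, green, red; 400x640 float32, m along the optical axis (not along the pixel's ray), 0 where there is no reading.
- camera_model(name): a dict with "intrinsics" (3x3 intrinsics, pixels), "camera_from_world" (4x4, takes a point from world to camera coordinates). Camera axes: x right, y up, looking along -z (the intrinsics and any distortion apply to the point x, -y, -z); pixel columns grow to the right and rows downward; lengths in m; the calibration is good to about 2 mm. The wrist camera is an equidistant fisheye: a pixel r from the principal point sees the ray r / f radians off the axis. A picture is of the moment at which its call begins: read the wrist's pose just before it. camera_model takes no time and is no camera call; for the wrist camera it gives the pose at the moment of the call.
- ctrl.finish_job(): hands the job in, once; it reports no verdict.
The state is a dict: "time_s": time; "joints": joint angles; "joint_vel": joint speeds; "effort": joint torques, N m; "tcp_pos": TCP position; "tool_rot": TCP orientation; "contact_force": force on the tool from outside, world axes, zero at the start; "ft_torque": the same for the moment, N m; "finger_gap": opening from 0.0 (shut) to 1.0 (fully open).
Only numpy, scipy, OpenCV 4.12 (cv2) and the standard library are available. Lean on these libraries where they do the work, as an engineer would, in place of code of your own. Each camera call takes 0.05 s, during which the arm holds its last target. There are 200 camera calls.

## Working session

There is one attempt and no reset: what is moved stays moved. The work goes in short steps, Python scripts to look and compute and a tool call to move; the robot and the scene stay as the last step left them, time stands still between calls to the robot, and variables do not carry over. Pictures are saved under pics/ and viewed, about 8 in all and at most 12, crops included, and the job is handed in when it is done.

Besides the shell and the picture viewer there is one more tool, called after "Call:" by a JSON object that holds its "op" and its "data". step_arm: Moves the arm, as the interface text tells. Its arguments: {"type":"object","properties":{"commands":{"type":"array","items":{"type":"array","items":{"type":"number"}}}},"required":["commands"]}

```bash
mkdir -p pics; ls
python3 - <<'E'
from plant import ctrl, read_camera, camera_model
import cv2, numpy as np
np.set_printoptions(precision=4,suppress=True)
for n in ("side","top"):
    m=camera_model(n); print(n,{k:(np.array(v) if k in("intrinsics","camera_from_world") else v) for k,v in m.items()})
    im,d=read_camera(n); cv2.imwrite(f"pics/{n}0.png",im); np.savez(f"{n}0.npz",im=im,d=d)
print(ctrl.state())
E
```

```text
pics
side {'intrinsics': array([[398.7848,   0.    , 325.8499],
       [  0.    , 398.7848, 199.5378],
       [  0.    ,   0.    ,   1.    ]]), 'camera_from_world': array([[ 0.9986, -0.0519, -0.0142, -0.5591],
       [ 0.0448,  0.6559,  0.7535,  0.0771],
       [-0.0298, -0.753 ,  0.6573, -1.0461],
       [ 0.    ,  0.    ,  0.    ,  1.    ]])}
top {'intrinsics': array([[483.4123,   0.    , 324.0108],
       [  0.    , 483.4123, 202.207 ],
       [  0.    ,   0.    ,   1.    ]]), 'camera_from_world': array([[ 0.0224, -0.9997, -0.004 , -0.2402],
       [ 0.9847,  0.0214,  0.1729, -0.5143],
       [-0.1728, -0.0078,  0.9849, -0.8376],
       [ 0.    ,  0.    ,  0.    ,  1.    ]])}
{'time_s': 0.1, 'joints': array([ 1.1294,  0.4915,  1.5594,  0.    ,  1.0917, -0.1056]), 'joint_vel': array([-0.0008, -0.0023, -0.0003, -0.0001,  0.001 ,  0.0009]), 'effort': array([  0.0038, -61.9454, -26.2027,   0.    ,   0.0029,  -0.    ]), 'tcp_pos': array([0.2058, 0.5899, 0.1972]), 'tool_rot': array([ 0.1671,  0.9859, -0.0005, -0.0001]), 'contact_force': array([-0.472 ,  0.1529, -0.1303]), 'ft_torque': array([ 0.0041,  0.0117, -0.0452]), 'finger_gap': 1.0001147006703561}
```

View pics/top0.png

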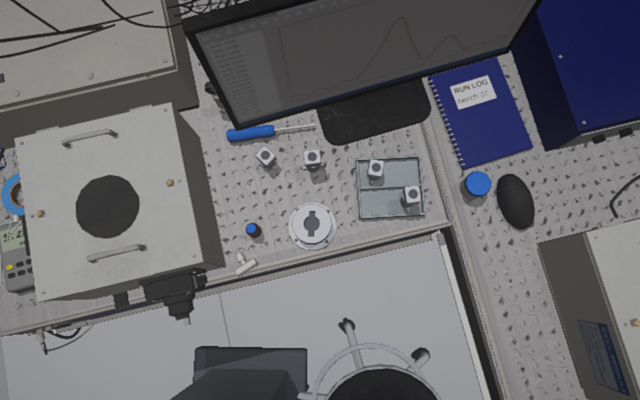

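View pics/side0.png

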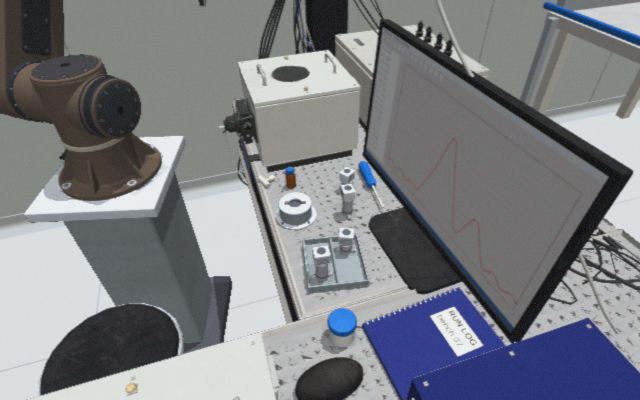

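Top view: table plugs at about (265,157), which looks short, and (312,158), which looks long. The socket is at (311,225), and the rack at (391,188) has parked plugs at (376,168) and (412,194). The side view agrees: short at (346,174), long at (348,195). Next I measure with depth.

```bash
cat > h.py <<'E'
import numpy as np, cv2
from plant import camera_model
def cloud(name,d,M=None):
    m=M or camera_model(name); K=np.array(m["intrinsics"]); T=np.linalg.inv(np.array(m["camera_from_world"]))
    v,u=np.indices(d.shape)
    P=np.stack([(u-K[0,2])/K[0,0]*d,-(v-K[1,2])/K[1,1]*d,-d],-1)
    return P@T[:3,:3].T+T[:3,3]
def ray_plane(name,uv,z):
    m=camera_model(name); K=np.array(m["intrinsics"]); T=np.linalg.inv(np.array(m["camera_from_world"]))
    u,v=uv; r=T[:3,:3]@np.array([(u-K[0,2])/K[0,0],-(v-K[1,2])/K[1,1],-1]); c=T[:3,3]
    return c+r*(z-c[2])/r[2]
E
python3 - <<'E'
from h import *
np.set_printoptions(precision=4,suppress=True)
f=np.load("top0.npz"); im,d=f["im"],f["d"]
P=cloud("top",d)
print("table",[P[v,u] for u,v in((290,190),(340,180),(230,200))])
g=cv2.cvtColor(im,cv2.COLOR_BGR2GRAY)
for n,(u,v) in dict(a=(265,157),b=(312,158),p1=(376,168),p2=(412,194),sock=(311,225)).items():
    w=40 if n=="sock" else 13
    B=P[v-w:v+w,u-w:u+w].reshape(-1,3); ok=d[v-w:v+w,u-w:u+w].ravel()>0
    B=B[ok]; zt=np.percentile(B[:,2],97) if n!="sock" else 0.04
    top=B[abs(B[:,2]-zt)<0.006]
    r=cv2.minAreaRect((top[:,:2]*1000).astype(np.float32))
    print(n,"z",zt,"n",len(top),"mean",top.mean(0),"rect",r)
# rack walls
m=(abs(P[...,2]-0.018)<0.006); m[:150]=0;m[225:]=0;m[:,:350]=0;m[:,432:]=0
B=P[m]; print("rack",cv2.minAreaRect((B[:,:2]*1000).astype(np.float32)),len(B))
crop=im[140:260,220:435]; cv2.imwrite("pics/topc.png",cv2.resize(crop,None,fx=3.7,fy=3.7,interpolation=cv2.INTER_CUBIC))
E
```

```text
table [array([ 0.5496, -0.1624,  0.0007]), array([ 0.5717, -0.2583, -0.0008]), array([ 0.5274, -0.048 ,  0.0011])]
a z 0.05623802280171554 n 224 mean [ 0.6022 -0.1196  0.054 ] rect ((602.642578125, -119.57779693603516), (30.275503158569336, 26.220991134643555), 48.38420867919922)
b z 0.07625796535303964 n 228 mean [ 0.5962 -0.2059  0.0741] rect ((596.93017578125, -206.00875854492188), (26.338836669921875, 29.93206787109375), 12.511661529541016)
p1 z 0.05981374785299466 n 229 mean [ 0.5826 -0.3218  0.0579] rect ((583.1578369140625, -322.0664978027344), (25.966018676757812, 30.73912239074707), 81.17906188964844)
p2 z 0.08021499699401317 n 242 mean [ 0.5313 -0.3848  0.0779] rect ((531.8662719726562, -384.74200439453125), (30.119247436523438, 26.48505210876465), 7.763067245483398)
sock z 0.04 n 979 mean [ 0.4801 -0.2074  0.0399] rect ((480.7880859375, -207.70379638671875), (71.29777526855469, 71.02544403076172), 46.87166976928711)
rack ((558.2437744140625, -353.62548828125), (117.0276870727539, 124.40909576416016), 4.5977888107299805) 792
```

View pics/topc.png

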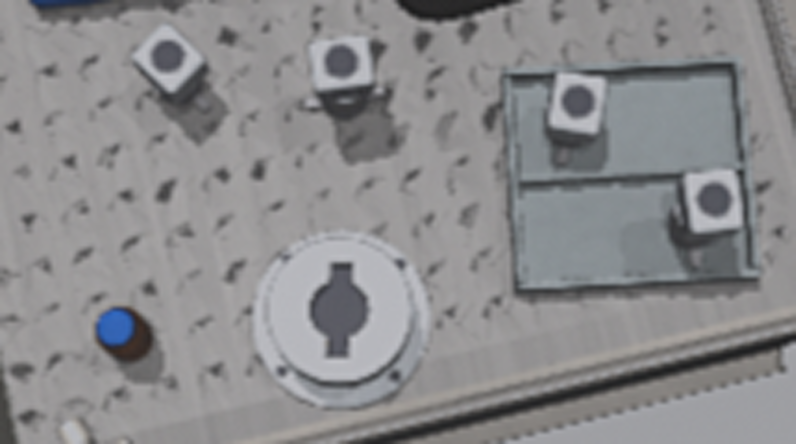

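The crop shows the long plug's lug bar at (310,103)-(385,90) and the slot from (341,265) to (337,355). Heights and sizes match: tops at 54 and 74 mm, parked plugs at 58 and 78 mm, rack 117x124 mm. I'll check clearances along the path, then move.

Run:
```python
from h import *
np.set_printoptions(precision=3,suppress=True,linewidth=160)
f=np.load("top0.npz"); im,d=f["im"],f["d"]; P=cloud("top",d); ok=d>0
g=np.load("side0.npz"); Q=cloud("side",g["d"])
A=np.concatenate([P[ok],Q[g["d"]>0]])
xs=np.arange(0.1,0.9,.05); ys=np.arange(0.65,-0.5,-.05)
print("x ",xs)
for y in ys:
    print("%.2f"%y,[round(float(np.percentile(s,98)),2) if len(s:=A[(abs(A[:,0]-x)<.025)&(abs(A[:,1]-y)<.025)&(A[:,2]>-.1),2])>3 else None for x in xs])
for y in np.arange(0,-.45,-.05):
    for lo,hi in((.05,.2),(.2,.5)):
        s=A[(abs(A[:,1]-y)<.025)&(A[:,2]>lo)&(A[:,2]<hi)&(A[:,0]>.63)]
        if len(s): print("y%.2f z>%.2f minx %.3f"%(y,lo,s[:,0].min()))
# slot direction: dark pixels on socket face
gr=cv2.cvtColor(im,cv2.COLOR_BGR2GRAY); u0,v0=311,225
m=np.zeros(gr.shape,np.uint8); cv2.circle(m,(u0,v0-1),16,255,-1); m=((gr<130)&(m>0)).astype(np.uint8)
pts=np.array([ray_plane("top",(u,v),.04)[:2] for v,u in np.argwhere(m)])*1000
print("slot",cv2.minAreaRect(pts.astype(np.float32)),len(pts))
```

```text
x  [0.1  0.15 0.2  0.25 0.3  0.35 0.4  0.45 0.5  0.55 0.6  0.65 0.7  0.75 0.8  0.85]
0.65 [None, None, None, None, None, None, None, None, None, None, None, None, None, None, None, None]
0.60 [None, None, None, None, None, None, None, None, None, None, None, None, None, None, None, None]
0.55 [None, None, 0.27, None, None, None, None, None, 0.25, 0.26, None, None, None, None, None, None]
0.50 [None, None, None, None, None, None, None, None, None, 0.27, 0.27, 0.27, None, None, None, None]
0.45 [None, None, None, None, None, 0.17, 0.26, 0.29, 0.28, 0.27, None, None, None, None, None, 0.21]
0.40 [None, None, None, None, None, 0.16, 0.21, 0.26, 0.14, 0.02, 0.02, 0.2, 0.2, 0.2, None, 0.2]
0.35 [None, None, None, 0.01, 0.01, 0.03, 0.03, 0.04, 0.02, 0.02, 0.2, 0.2, 0.2, 0.2, None, 0.24]
0.30 [None, None, -0.09, -0.01, 0.01, 0.03, 0.03, 0.05, None, None, 0.2, 0.21, 0.21, 0.2, 0.2, 0.24]
0.25 [None, None, None, None, 0.01, 0.0, 0.15, 0.15, 0.21, 0.21, 0.21, 0.21, 0.3, 0.2, 0.2, None]
0.20 [None, None, None, None, 0.01, 0.21, 0.21, 0.21, 0.21, 0.21, 0.21, 0.33, 0.29, 0.25, 0.2, None]
0.15 [0.0
[... 1162 characters left out ...]
8, 0.02, 0.0, 0.02, 0.35, 0.37, None]
-0.45 [None, None, None, None, None, None, None, -0.09, 0.01, 0.01, 0.01, 0.01, 0.01, 0.17, 0.37, None]
y0.00 z>0.05 minx 0.630
y0.00 z>0.20 minx 0.630
y-0.05 z>0.05 minx 0.645
y-0.05 z>0.20 minx 0.655
y-0.10 z>0.05 minx 0.649
y-0.10 z>0.20 minx 0.661
y-0.15 z>0.05 minx 0.664
y-0.15 z>0.20 minx 0.678
y-0.20 z>0.05 minx 0.681
y-0.20 z>0.20 minx 0.694
y-0.25 z>0.05 minx 0.697
y-0.25 z>0.20 minx 0.710
y-0.30 z>0.05 minx 0.714
y-0.30 z>0.20 minx 0.722
y-0.35 z>0.05 minx 0.730
y-0.35 z>0.20 minx 0.742
y-0.40 z>0.05 minx 0.746
y-0.40 z>0.20 minx 0.759
slot ((480.5372314453125, -206.8248291015625), (45.8897590637207, 27.301677703857422), 1.6950916051864624) 259
```

```bash
cat >> h.py <<'E'
from scipy.spatial.transform import Rotation as R
def plan(p1,yaw,n,grip,p0=None,R0=None,tilt=(0,0),dec=2):
    """rows to go to p1 with the jaw (tool y) at yaw deg (world, tool down)"""
    from plant import ctrl
    s=ctrl.state()
    p=np.array(s["tcp_pos"] if p0 is None else p0,float); r=R.from_quat(s["tool_rot"]) if R0 is None else R0
    rt=R.from_euler("z",yaw-90,degrees=True)*R.from_quat([0,1,0,0])*R.from_rotvec([tilt[0],tilt[1],0],degrees=True)
    rows=[]
    for k in range(n,0,-1):
        a=np.round(r.inv().apply((np.array(p1)-p)/k)/.05,dec)
        w=np.round((r.inv()*rt).as_rotvec(degrees=True)/k/5,dec)
        rows.append([*map(float,a+0.),*map(float,w+0.),grip]); p=p+r.apply(a*.05); r=r*R.from_rotvec(w*5,degrees=True)
    bad=max(abs(np.array(rows)[:,:6]).max(),0)
    for q in rows: print(q,end=",\n")
    print("# end",p.round(4),"maxnum",bad); return p,r
E
python3 - <<'E'
from h import *
f=np.load("top0.npz"); g=np.load("side0.npz"); P=cloud("top",f["d"]); Q=cloud("side",g["d"])
for n,c in(("short",(.6026,-.1196)),("long",(.5969,-.206))):
  for nm,A in(("top",P[f["d"]>0]),("side",Q[g["d"]>0])):
    q=A[:,:2]-c; N=np.array([.957,.29]); dn=q@N; t=q@[-.29,.957]
    print(n,nm,[(round(z,2),round(float(np.percentile(s,2)),3),len(s)) for z in np.arange(.03,.5,.04) if len(s:=dn[(abs(t)<.06)&(dn>.025)&(dn<.2)&(abs(A[:,2]-z)<.02)])>5])
p,r=plan((.205,.59,.34),70.8,4,1)
p,r=plan((.40,.23,.34),45,11,1,p,r)
p,r=plan((.50,-.13,.34),-8,9,1,p,r)
E
```

```text
short top [(np.float64(0.03), 0.048, 602), (np.float64(0.07), 0.057, 495), (np.float64(0.11), 0.06, 611), (np.float64(0.15), 0.062, 685), (np.float64(0.19), 0.065, 791), (np.float64(0.23), 0.068, 933), (np.float64(0.27), 0.071, 1111), (np.float64(0.31), 0.074, 1324), (np.float64(0.35), 0.077, 1444), (np.float64(0.39), 0.079, 1303)]
short side [(np.float64(0.03), 0.047, 283), (np.float64(0.07), 0.057, 269), (np.float64(0.11), 0.059, 365), (np.float64(0.15), 0.062, 383), (np.float64(0.19), 0.065, 427), (np.float64(0.23), 0.068, 461), (np.float64(0.27), 0.071, 511), (np.float64(0.31), 0.074, 561), (np.float64(0.35), 0.076, 592), (np.float64(0.39), 0.078, 241)]
long top [(np.float64(0.03), 0.032, 548), (np.float64(0.07), 0.089, 571), (np.float64(0.11), 0.094, 695), (np.float64(0.15), 0.096, 813), (np.float64(0.19), 0.099, 931), (np.float64(0.23), 0.102, 1093), (np.float64(0.27), 0.105, 1289), (np.float64(0.31), 0.108, 1536), (np.float64(0.35), 0.11, 1622), (np.float64(0.39), 0.11, 791)]
long side [(np.float64(0.03), 0.032, 369), (np.float64(0.07), 0.088, 380), (np.float64(0.11), 0.093, 4
[... 601 characters left out ...]
, 0.0, 0.0, 0.47, 1],
[-0.64, -0.38, 0.0, 0.0, 0.0, 0.47, 1],
[-0.66, -0.35, 0.0, 0.0, 0.0, 0.47, 1],
[-0.67, -0.32, 0.0, 0.0, 0.0, 0.47, 1],
[-0.68, -0.3, 0.0, 0.0, 0.0, 0.47, 1],
[-0.69, -0.27, 0.0, 0.0, 0.0, 0.47, 1],
[-0.71, -0.24, 0.0, 0.0, 0.0, 0.46, 1],
# end [0.4    0.23   0.3402] maxnum 0.71
[-0.72, -0.41, 0.0, 0.0, 0.0, 1.18, 1],
[-0.76, -0.33, 0.0, 0.0, 0.0, 1.18, 1],
[-0.79, -0.25, 0.0, 0.0, 0.0, 1.18, 1],
[-0.81, -0.17, 0.0, 0.0, 0.0, 1.18, 1],
[-0.83, -0.09, 0.0, 0.0, 0.0, 1.18, 1],
[-0.83, 0.0, 0.0, 0.0, 0.0, 1.18, 1],
[-0.83, 0.09, 0.0, 0.0, 0.0, 1.17, 1],
[-0.81, 0.17, 0.0, 0.0, 0.0, 1.18, 1],
[-0.79, 0.25, 0.0, 0.0, 0.0, 1.17, 1],
# end [ 0.4999 -0.1299  0.3402] maxnum 1.18
```

Call:
{"op": "step_arm", "data": {"commands": [[0,0,-0.71,0,0,0,1],[0,0,-0.72,0,0,0,1],[0,0,-0.71,0,0,0,1],[0,0,-0.72,0,0,0,1],[-0.55,-0.5,0,0,0,0.47,1],[-0.57,-0.48,0,0,0,0.47,1],[-0.59,-0.45,0,0,0,0.47,1],[-0.61,-0.43,0,0,0,0.47,1]]}}

```text
time_s: 0.9
tcp_pos: [0.2773, 0.4579, 0.3405]
tool_rot: [0.248, 0.969, -0.0, -0.0]
contact_force: [0.1, 0.1, 0.3]
finger_gap: 0.999
```

Call:
{"op": "step_arm", "data": {"commands": [[-0.62,-0.41,0,0,0,0.47,1],[-0.64,-0.38,0,0,0,0.47,1],[-0.66,-0.35,0,0,0,0.47,1],[-0.67,-0.32,0,0,0,0.47,1],[-0.68,-0.3,0,0,0,0.47,1],[-0.69,-0.27,0,0,0,0.47,1],[-0.71,-0.24,0,0,0,0.46,1],[-0.72,-0.41,0,0,0,1.0,1]]}}

```text
time_s: 1.7
tcp_pos: [0.4125, 0.1889, 0.3404]
tool_rot: [0.424, 0.906, -0.0, -0.0]
contact_force: [0.3, 0.9, 0.3]
finger_gap: 1.001
```

Call:
{"op": "step_arm", "data": {"commands": [[-0.76,-0.35,0,0,0,1,1],[-0.79,-0.28,0,0,0,1,1],[-0.81,-0.21,0,0,0,1,1],[-0.83,-0.14,0,0,0,1,1],[-0.83,-0.05,0,0,0,1,1],[-0.83,0.02,0,0,0,1,1],[-0.81,0.1,0,0,0,1,1],[0,0,0,0,0,1,1]]}}

```text
time_s: 2.5
tcp_pos: [0.4924, -0.094, 0.3398]
tool_rot: [0.71, 0.704, -0.0, -0.0]
contact_force: [-0.4, 0.4, -1.0]
finger_gap: 1.001
```

```bash
cat >> h.py <<'E'
def wray(uv,m):
    K=np.array(m["intrinsics"]); T=np.linalg.inv(np.array(m["camera_from_world"]))
    q=(np.asarray(uv,float)-K[:2,2])/K[0,0]; r=np.linalg.norm(q,axis=-1,keepdims=True)
    k=np.where(r>1e-9,np.sin(r)/np.maximum(r,1e-9),1)
    d=np.concatenate([q[...,:1]*k,-q[...,1:]*k,-np.cos(r)],-1)
    return T[:3,3],d@T[:3,:3].T
def wcloud(d,m):
    v,u=np.indices(d.shape); c,r=wray(np.stack([u,v],-1),m)
    z=-(r@np.array(m["camera_from_world"])[:3,:3].T)[...,2]
    return c+r*(d/np.maximum(z,.05))[...,None]
def look(tag):
    from plant import read_camera
    m=camera_model("wrist"); im,d=read_camera("wrist"); cv2.imwrite(f"pics/{tag}.png",im); np.savez(tag+".npz",im=im,d=d,K=m["intrinsics"],T=m["camera_from_world"])
    return im,d,m
E
python3 - <<'E'
from h import *
np.set_printoptions(precision=3,suppress=True)
im,d,m=look("w1"); print(m)
P=wcloud(d,m); ok=(d>0)
for n,c,zt in(("short",(.6026,-.1196),.054),("long",(.5969,-.206),.074),("sock",(.4806,-.2073),.04),("ps",(.583,-.322),.058)):
    s=P[ok&(np.hypot(P[...,0]-c[0],P[...,1]-c[1])<.045)&(abs(P[...,2]-zt)<.006)]
    if len(s)>20: print(n,len(s),s.mean(0),cv2.minAreaRect((s[:,:2]*1000).astype(np.float32)))
E
```

```text
{'intrinsics': array([[309.707,   0.   , 324.503],
       [  0.   , 309.707, 196.703],
       [  0.   ,   0.   ,   1.   ]]), 'camera_from_world': array([[ 1.   , -0.008, -0.002, -0.492],
       [ 0.007,  0.949, -0.315,  0.171],
       [ 0.004,  0.315,  0.949, -0.488],
       [ 0.   ,  0.   ,  0.   ,  1.   ]])}
short 307 [ 0.602 -0.118  0.054] ((602.2052612304688, -118.25933837890625), (30.20602035522461, 26.841516494750977), 47.22657775878906)
long 289 [ 0.595 -0.203  0.073] ((595.4212646484375, -205.1080780029297), (26.64876937866211, 31.242788314819336), 9.680534362792969)
sock 1130 [ 0.48  -0.205  0.04 ] ((480.13861083984375, -205.89744567871094), (71.6464614868164, 71.04938507080078), 79.1408462524414)
ps 210 [ 0.582 -0.319  0.057] ((582.1785888671875, -321.38055419921875), (25.381298065185547, 31.867050170898438), 79.48929595947266)
```

View pics/w1.png

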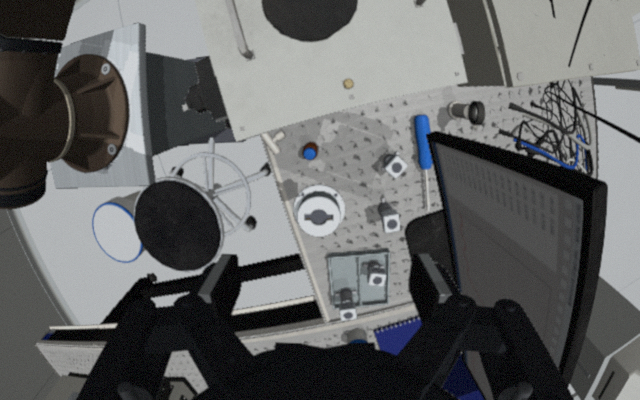

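The wrist view agrees with the top camera to about 1 mm. It shows the short plug at (395,167), the long plug at (390,222) and the socket at (318,212). The camera sits 82 mm out on tool +x, so for the short plug I point tool +x away from the monitor: jaw yaw about 136° with a slight tilt.

Run:
```python
from h import *
p,r=plan((.53,-.15,.20),136,28,1,tilt=(0,-5))
p,r=plan((.602,-.119,.10),136,4,.06,p,r,tilt=(0,-5))
```

```text
[-0.04, 0.03, 0.1, -0.04, -0.02, -0.98, 1],
[-0.04, 0.02, 0.1, -0.04, -0.02, -0.98, 1],
[-0.04, 0.02, 0.1, -0.04, -0.02, -0.98, 1],
[-0.05, 0.02, 0.1, -0.04, -0.02, -0.98, 1],
[-0.05, 0.01, 0.1, -0.04, -0.02, -0.98, 1],
[-0.05, 0.01, 0.1, -0.04, -0.02, -0.97, 1],
[-0.05, 0.0, 0.1, -0.04, -0.02, -0.98, 1],
[-0.05, 0.0, 0.1, -0.04, -0.02, -0.97, 1],
[-0.05, -0.01, 0.1, -0.04, -0.02, -0.98, 1],
[-0.05, -0.01, 0.1, -0.04, -0.02, -0.97, 1],
[-0.04, -0.01, 0.1, -0.04, -0.02, -0.98, 1],
[-0.04, -0.02, 0.1, -0.04, -0.02, -0.97, 1],
[-0.04, -0.02, 0.1, -0.05, -0.02, -0.98, 1],
[-0.04, -0.03, 0.1, -0.04, -0.02, -0.97, 1],
[-0.04, -0.03, 0.1, -0.05, -0.02, -0.98, 1],
[-0.03, -0.03, 0.1, -0.04, -0.02, -0.97, 1],
[-0.03, -0.04, 0.1, -0.05, -0.02, -0.98, 1],
[-0.03, -0.04, 0.1, -0.05, -0.02, -0.97, 1],
[-0.02, -0.04, 0.1, -0.04, -0.02, -0.98, 1],
[-0.02, -0.04, 0.1, -0.05, -0.02, -0.97, 1],
[-0.01, -0.05, 0.1, -0.04, -0.02, -0.98, 1],
[-0.01, -0.05, 0.1, -0.05, -0.02, -0.97, 1],
[-0.01, -0.05, 0.1, -0.05, -0.02, -0.98, 1],
[0.0, -0.05, 0.1, -0.04, -0.02, -0.97, 1],
[0.0, -0.05, 0.1, -0.05, -0.01, -0.98, 1],
[0.01, -0.05, 0.1, -0.04, -0.02, -0.97, 1],
[0.01, -0.05, 0.1, -0.05, -0.01, -0.98, 1],
[0.01, -0.05, 0.11, -0.04, -0.02, -0.97, 1],
# end [ 0.5302 -0.1499  0.1999] maxnum 0.98
[-0.32, -0.15, 0.53, 0.0, 0.0, 0.0, 0.06],
[-0.31, -0.15, 0.53, 0.0, 0.0, 0.0, 0.06],
[-0.32, -0.15, 0.53, 0.0, 0.0, 0.0, 0.06],
[-0.31, -0.15, 0.53, 0.0, 0.0, 0.0, 0.06],
# end [ 0.6018 -0.119   0.0998] maxnum 0.53
```

Call:
{"op": "step_arm", "data": {"commands": [[-0.04,0.03,0.1,-0.04,-0.02,-0.98,0.06],[-0.04,0.02,0.1,-0.04,-0.02,-0.98,0.06],[-0.04,0.02,0.1,-0.04,-0.02,-0.98,0.06],[-0.05,0.02,0.1,-0.04,-0.02,-0.98,0.06],[-0.05,0.01,0.1,-0.04,-0.02,-0.98,0.06],[-0.05,0.01,0.1,-0.04,-0.02,-0.97,0.06],[-0.05,0,0.1,-0.04,-0.02,-0.98,0.06],[-0.05,0,0.1,-0.04,-0.02,-0.97,0.06]]}}

```text
time_s: 3.35
tcp_pos: [0.503, -0.1062, 0.3006]
tool_rot: [0.427, 0.904, 0.005, 0.014]
contact_force: [0.3, 0.6, 0.2]
finger_gap: 0.531
```

Call:
{"op": "step_arm", "data": {"commands": [[-0.05,-0.01,0.1,-0.04,-0.02,-0.98,0.06],[-0.05,-0.01,0.1,-0.04,-0.02,-0.97,0.06],[-0.04,-0.01,0.1,-0.04,-0.02,-0.98,0.06],[-0.04,-0.02,0.1,-0.04,-0.02,-0.97,0.06],[-0.04,-0.02,0.1,-0.05,-0.02,-0.98,0.06],[-0.04,-0.03,0.1,-0.04,-0.02,-0.97,0.06],[-0.04,-0.03,0.1,-0.05,-0.02,-0.98,0.06],[-0.03,-0.03,0.1,-0.04,-0.02,-0.97,0.06]]}}

```text
time_s: 4.15
tcp_pos: [0.5141, -0.1223, 0.261]
tool_rot: [0.101, 0.994, 0.01, 0.028]
contact_force: [0.4, 0.6, -0.8]
finger_gap: 0.53
```

Call:
{"op": "step_arm", "data": {"commands": [[-0.03,-0.04,0.1,-0.05,-0.02,-0.98,0.06],[-0.03,-0.04,0.1,-0.05,-0.02,-0.97,0.06],[-0.02,-0.04,0.1,-0.04,-0.02,-0.98,0.06],[-0.02,-0.04,0.1,-0.05,-0.02,-0.97,0.06],[-0.01,-0.05,0.1,-0.04,-0.02,-0.98,0.06],[-0.01,-0.05,0.1,-0.05,-0.02,-0.97,0.06],[-0.01,-0.05,0.1,-0.05,-0.02,-0.98,0.06],[0,-0.05,0.1,-0.04,-0.02,-0.97,0.06]]}}

```text
time_s: 4.95
tcp_pos: [0.525, -0.1389, 0.2212]
tool_rot: [-0.237, 0.971, 0.015, 0.038]
contact_force: [-0.7, -0.3, -0.5]
finger_gap: 0.534
```

Call:
{"op": "step_arm", "data": {"commands": [[0,-0.05,0.1,-0.05,-0.01,-0.98,0.06],[0.01,-0.05,0.1,-0.04,-0.02,-0.97,0.06],[0.01,-0.05,0.1,-0.05,-0.01,-0.98,0.06],[0.01,-0.05,0.11,-0.04,-0.02,-0.97,0.06],[-0.32,-0.15,0.53,0,0,0,0.06],[-0.31,-0.15,0.53,0,0,0,0.06],[-0.2,-0.15,0.3,0,0,0,0.06],[0,0,0,0,0,0,0.06]]}}

```text
time_s: 5.75
tcp_pos: [0.5917, -0.1025, 0.1348]
tool_rot: [-0.372, 0.928, -0.003, 0.019]
contact_force: [-1.0, -0.5, 0.2]
finger_gap: 0.53
```

Run:
```python
from h import *
from plant import ctrl
np.set_printoptions(precision=4,suppress=True)
s=ctrl.state(); r=R.from_quat(s["tool_rot"]); y=r.apply([0,1,0])
print(s["joints"],s["tcp_pos"],"yaw",np.degrees(np.arctan2(y[1],y[0])),"z",r.apply([0,0,1]),s["contact_force"])
im,d,m=look("w2"); P=wcloud(d,m); ok=d>0
q=P[ok&(np.hypot(P[...,0]-.602,P[...,1]+.119)<.03)&(abs(P[...,2]-.054)<.006)]
if len(q)>20: print(len(q),q.mean(0),cv2.minAreaRect((q[:,:2]*1000).astype(np.float32)))
p,rr=plan((.602,-.119,.02),136,5,.06,tilt=(0,-5))
```

```text
[-0.2907  0.5121  1.7147  0.0245  0.8825 -2.6394] [ 0.5917 -0.1025  0.1348] yaw 133.67740342639203 z [ 0.0365  0.0089 -0.9993] [-1.017  -0.4567  0.2133]
985 [ 0.6012 -0.1196  0.0537] ((602.4821166992188, -119.09099578857422), (30.023193359375, 26.76231575012207), 47.8119010925293)
[0.03, -0.07, 0.47, -0.05, -0.13, -0.09, 0.06],
[0.03, -0.07, 0.46, -0.05, -0.12, -0.09, 0.06],
[0.04, -0.07, 0.46, -0.05, -0.13, -0.09, 0.06],
[0.05, -0.07, 0.46, -0.05, -0.12, -0.09, 0.06],
[0.05, -0.07, 0.47, -0.06, -0.13, -0.1, 0.06],
# end [ 0.6021 -0.1189  0.02  ] maxnum 0.47
```

The last joint is close to its range limit, because a shoulder offset adds about 6°. I'll use yaw 132° with no tilt; the body then clears the monitor by about 7 mm, and the flats will turn the plug square as they close.

Run:
```python
from h import *
p,rr=plan((.601,-.1195,.10),132,3,.06)
p,rr=plan((.601,-.1195,.02),132,4,.06,p,rr)
```

```text
[0.04, -0.12, 0.24, -0.07, 0.13, 0.11, 0.06],
[0.03, -0.12, 0.24, -0.08, 0.13, 0.11, 0.06],
[0.03, -0.12, 0.25, -0.07, 0.12, 0.11, 0.06],
# end [ 0.601  -0.1193  0.0998] maxnum 0.25
[0.0, 0.0, 0.4, 0.0, 0.0, 0.0, 0.06],
[0.0, 0.0, 0.4, 0.0, 0.0, 0.0, 0.06],
[0.0, 0.0, 0.4, 0.0, 0.0, 0.0, 0.06],
[0.0, 0.0, 0.4, 0.0, 0.0, 0.0, 0.06],
# end [ 0.601  -0.1193  0.0198] maxnum 0.4
```

Call:
{"op": "step_arm", "data": {"commands": [[0.04,-0.12,0.24,-0.07,0.13,0.11,0.06],[0.03,-0.12,0.24,-0.08,0.13,0.11,0.06],[0.03,-0.12,0.25,-0.07,0.12,0.11,0.06],[0,0,0,0,0,0,0.06],[0,0,0,0,0,0,0.06],[0,0,0,0,0,0,0.06],[0,0,0,0,0,0,0.06],[0,0,0,0,0,0,0.06]]}}

```text
time_s: 6.6
tcp_pos: [0.6014, -0.12, 0.101]
tool_rot: [-0.358, 0.934, -0.001, 0.001]
contact_force: [-0.2, 0.9, -0.1]
finger_gap: 0.526
```

Run:
```python
from h import *
from plant import ctrl
np.set_printoptions(precision=4,suppress=True)
s=ctrl.state(); r=R.from_quat(s["tool_rot"]); y=r.apply([0,1,0])
print(s["joints"],s["tcp_pos"],"yaw",np.degrees(np.arctan2(y[1],y[0])),"z",r.apply([0,0,1]),s["contact_force"])
p,rr=plan((.601,-.1195,.02),132,5,.06)
```

```text
[-0.3046  0.5807  1.6891  0.0001  0.8687 -2.6067] [ 0.6014 -0.12    0.101 ] yaw 131.89502915863127 z [ 0.003  -0.0008 -1.    ] [-0.1628  0.9175 -0.0874]
[0.0, 0.0, 0.32, -0.01, 0.0, 0.0, 0.06],
[0.0, 0.0, 0.33, 0.0, 0.0, -0.01, 0.06],
[0.0, 0.01, 0.32, -0.01, 0.01, 0.0, 0.06],
[0.0, 0.0, 0.33, 0.0, 0.0, -0.01, 0.06],
[0.0, 0.01, 0.32, -0.01, 0.01, 0.0, 0.06],
# end [ 0.6009 -0.1193  0.02  ] maxnum 0.33
```

Call:
{"op": "step_arm", "data": {"commands": [[0,0,0.33,0,0,0,0.06],[0,0,0.33,0,0,0,0.06],[0,0,0.33,0,0,0,0.06],[0,0,0.33,0,0,0,0.06],[0,0,0.3,0,0,0,0.06],[0,0,0,0,0,0,0.06],[0,0,0,0,0,0,-1],[0,0,0,0,0,0,-1]]}}

```text
time_s: 7.4
tcp_pos: [0.6029, -0.1208, 0.0211]
tool_rot: [-0.358, 0.934, -0.002, 0.002]
contact_force: [2.5, -5.3, 14.5]
finger_gap: 0.198
```

Call:
{"op": "step_arm", "data": {"commands": [[0,0,0,0,0,0,-1],[0,0,0,0,0,0,-1],[0,0,-0.4,0,0,0,-1],[0,0,-0.4,0,0,0,-1],[0,0,-0.4,0,0,0,-1],[0,0,-0.4,0,0,0,-1],[0,0,0,0,0,0,-1],[0,0,0,0,0,0,-1]]}}

```text
time_s: 8.2
tcp_pos: [0.6016, -0.1201, 0.1003]
tool_rot: [-0.357, 0.934, -0.001, 0.002]
contact_force: [-0.2, -0.3, -0.5]
finger_gap: 0.001
```

Run:
```python
from h import *
from plant import ctrl
np.set_printoptions(precision=4,suppress=True)
s=ctrl.state(); print(s["joints"],s["tcp_pos"],s["finger_gap"],s["contact_force"],s["ft_torque"])
im,d,m=look("w3")
p=s["tcp_pos"]; P=wcloud(d,m)
q=P[(d>0)&(np.hypot(P[...,0]-p[0],P[...,1]-p[1])<.025)&(abs(P[...,2]-p[2]-.03)<.01)]
print(len(q), q.mean(0) if len(q) else "", cv2.minAreaRect((q[:,:2]*1000).astype(np.float32)) if len(q) else "")
# rack from this view too
m2=(d>0)&(abs(P[...,2]-.018)<.004)&(np.hypot(P[...,0]-.558,P[...,1]+.353)<.095)
if m2.sum()>50: print("rack",cv2.minAreaRect((P[m2][:,:2]*1000).astype(np.float32)),m2.sum())
```

```text
[-0.3048  0.5815  1.6899  0.0001  0.8661 -2.6067] [ 0.6016 -0.1201  0.1003] 0.0011991317843218212 [-0.2199 -0.2868 -0.5159] [ 0.0001 -0.0178  0.0184]
56 [ 0.5928 -0.1273  0.139 ] ((594.140380859375, -128.2954559326172), (3.5848612785339355, 16.049118041992188), 57.44645309448242)
rack ((572.9630737304688, -351.79913330078125), (84.49202728271484, 125.29632568359375), 4.493091583251953) 1368
```

View pics/w3.png

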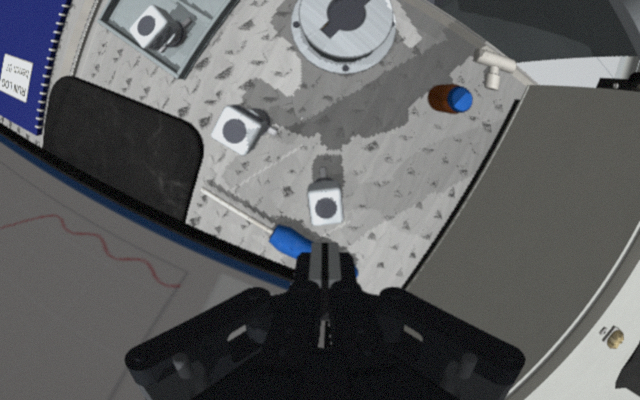

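The gripper shut empty: the wrist view shows the short plug still standing at (325,205). I'll measure where it is now.

Run:
```python
from h import *
from plant import ctrl,read_camera
np.set_printoptions(precision=4,suppress=True)
f=np.load("w3.npz"); d=f["d"]; m=dict(intrinsics=f["K"],camera_from_world=f["T"]); P=wcloud(d,m)
print("px325,205",P[205,325],"px235,130",P[130,235])
im,dt=read_camera("top"); cv2.imwrite("pics/top1.png",im); Q=cloud("top",dt); np.savez("top1.npz",im=im,d=dt)
for nm,A,D in(("w",P,d),("t",Q,dt)):
  for n,c,zt in(("short",P[205,325],.054),("long",(.5969,-.206),.074)):
    q=A[(D>0)&(np.hypot(A[...,0]-c[0],A[...,1]-c[1])<.032)&(abs(A[...,2]-zt)<.005)]
    if len(q)>20: print(nm,n,len(q),q.mean(0),cv2.minAreaRect((q[:,:2]*1000).astype(np.float32)))
# gripper fingers in wrist view: lowest finger points
q=P[(d>0)&(np.hypot(P[...,0]-.6016,P[...,1]+.1201)<.03)&(P[...,2]>.08)]; print("fing",len(q),np.percentile(q,[0,5,50,95],axis=0) if len(q) else "")
s=ctrl.state(); T=np.linalg.inv(m["camera_from_world"]); print("cam in tool",R.from_quat(s["tool_rot"]).inv().apply(T[:3,3]-s["tcp_pos"]))
```

```text
px325,205 [ 0.5998 -0.1204  0.0552] px235,130 [ 0.5954 -0.2054  0.0742]
w short 1214 [ 0.6006 -0.1196  0.0539] ((601.543701171875, -118.85380554199219), (30.522438049316406, 25.93622589111328), 47.455963134765625)
w long 1569 [ 0.5951 -0.205   0.0737] ((596.204345703125, -205.7468719482422), (27.155017852783203, 30.832956314086914), 8.308475494384766)
t short 215 [ 0.6024 -0.1208  0.0544] ((603.38818359375, -120.13294982910156), (29.41189193725586, 26.194622039794922), 50.63615417480469)
t long 232 [ 0.5961 -0.2061  0.0739] ((596.802001953125, -205.9071807861328), (27.308679580688477, 29.743566513061523), 9.101188659667969)
fing 20705 [[ 0.5723 -0.1494  0.1374]
 [ 0.5759 -0.1456  0.1576]
 [ 0.592  -0.1275  0.2105]
 [ 0.61   -0.1091  0.2326]]
cam in tool [ 0.0816  0.0004 -0.1773]
```

Run:
```python
from h import *
np.set_printoptions(precision=4,suppress=True)
f=np.load("w3.npz"); d=f["d"]; m=dict(intrinsics=f["K"],camera_from_world=f["T"]); P=wcloud(d,m)
r=R.from_quat([-.357,.934,-.001,.002]); 
for v in range(232,290,6):
    print(v,[r.inv().apply(P[v,u]-[.6016,-.1201,.1003]).round(4) for u in (316,334)], d[v,316].round(3))
im=f["im"][170:290,260:400]; cv2.imwrite("pics/w3c.png",cv2.resize(im,None,fx=5,fy=5,interpolation=cv2.INTER_CUBIC))
```

```text
232 [array([-0.0465, -0.0076,  0.1003]), array([-0.0465,  0.0101,  0.1004])] 0.303
238 [array([-0.0533, -0.0077,  0.1007]), array([-0.0526,  0.0101,  0.0993])] 0.305
244 [array([ 0.0118, -0.0036, -0.0397]), array([ 0.0114,  0.0053, -0.0388])] 0.152
250 [array([ 0.0118, -0.0034, -0.046 ]), array([ 0.0115,  0.0051, -0.0455])] 0.146
256 [array([ 0.0118, -0.0033, -0.0519]), array([ 0.0117,  0.005 , -0.0517])] 0.14
262 [array([ 0.0117, -0.0032, -0.0572]), array([ 0.012 ,  0.0048, -0.0577])] 0.135
268 [array([ 0.012 , -0.003 , -0.0627]), array([ 0.0111,  0.0047, -0.0613])] 0.13
274 [array([ 0.0116, -0.0029, -0.0669]), array([ 0.0115,  0.0045, -0.0667])] 0.126
280 [array([ 0.0117, -0.0028, -0.0716]), array([ 0.0119,  0.0044, -0.0718])] 0.121
286 [array([ 0.0126, -0.0027, -0.0771]), array([ 0.013 ,  0.0042, -0.0777])] 0.116
```

View pics/w3c.png

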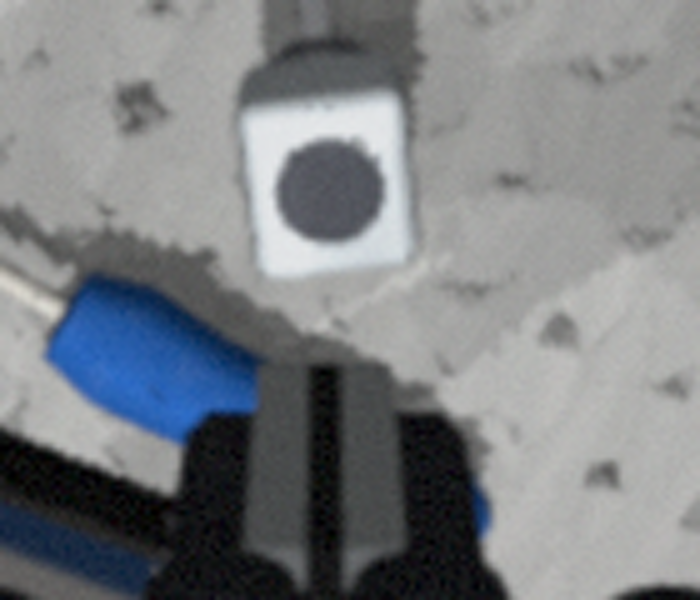

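The crop shows the closed fingertips at row about 243, which is 38 mm short of the reported TCP by depth. That explains the miss: the fingers closed above the head, and the tip offset must be at least 33 mm. So the real tip is about 36 mm behind the reported TCP, and I'll correct for that. The plug was not displaced.

Call:
{"op": "step_arm", "data": {"commands": [[0,0,0,0,0,0,0.06],[0,0,0,0,0,0,0.06],[0,0,0,0,0,0,0.06],[0,0,0.5,0,0,0,0.06],[0,0,0.5,0,0,0,0.06],[0,0,0.5,0,0,0,0.06],[0,0,0.4,0,0,0,0.06],[0,0,0,0,0,0,0.06]]}}

```text
time_s: 9.1
tcp_pos: [0.6002, -0.1198, 0.0021]
tool_rot: [-0.357, 0.934, 0.001, -0.001]
contact_force: [-0.2, -0.4, 0.6]
finger_gap: 0.526
```

Call:
{"op": "step_arm", "data": {"commands": [[0,0,0.1,0,0,0,0.06],[0,0,0.1,0,0,0,0.06],[0,0,0.1,0,0,0,0.06],[0,0,0.08,0,0,0,0.06],[0,0,0,0,0,0,0.06],[0,0,0,0,0,0,-1],[0,0,0,0,0,0,-1],[0,0,0,0,0,0,-1]]}}

```text
time_s: 9.9
tcp_pos: [0.6019, -0.1202, -0.014]
tool_rot: [-0.357, 0.934, -0.001, 0.001]
contact_force: [-0.5, -0.4, 2.2]
finger_gap: 0.298
```

Run:
```python
from h import *
p,r=plan((.602,-.120,.086),132,3,-1)
p,r=plan((.5885,-.381,.086),94.6,10,-1,p,r)
```

```text
[0.0, 0.0, -0.67, -0.01, 0.01, -0.01, -1],
[0.0, 0.0, -0.66, -0.01, 0.0, -0.01, -1],
[-0.01, 0.0, -0.67, -0.01, 0.01, 0.0, -1],
# end [ 0.6021 -0.1198  0.086 ] maxnum 0.67
[0.37, -0.37, 0.0, 0.0, 0.0, 0.75, -1],
[0.34, -0.39, 0.0, 0.0, 0.0, 0.75, -1],
[0.32, -0.42, 0.0, 0.0, 0.0, 0.75, -1],
[0.29, -0.44, 0.0, 0.0, 0.0, 0.75, -1],
[0.26, -0.45, 0.0, 0.0, 0.0, 0.75, -1],
[0.23, -0.47, 0.0, 0.0, 0.0, 0.75, -1],
[0.2, -0.48, 0.0, 0.0, 0.0, 0.74, -1],
[0.17, -0.5, 0.0, 0.0, 0.0, 0.75, -1],
[0.14, -0.5, 0.0, 0.0, 0.0, 0.74, -1],
[0.1, -0.51, 0.0, 0.0, 0.0, 0.75, -1],
# end [ 0.5885 -0.3808  0.086 ] maxnum 0.75
```

Call:
{"op": "step_arm", "data": {"commands": [[0,0,-0.6,0,0,0,-1],[0,0,-0.7,0,0,0,-1],[0,0,-0.7,0,0,0,-1],[0.37,-0.37,0,0,0,0.75,-1],[0.34,-0.39,0,0,0,0.75,-1],[0.32,-0.42,0,0,0,0.75,-1],[0.29,-0.44,0,0,0,0.75,-1],[0.26,-0.45,0,0,0,0.75,-1]]}}

```text
time_s: 10.7
tcp_pos: [0.5944, -0.2517, 0.0856]
tool_rot: [-0.199, 0.98, -0.001, 0.001]
contact_force: [-0.2, 0.4, -1.0]
finger_gap: 0.296
```

Call:
{"op": "step_arm", "data": {"commands": [[0.23,-0.47,0,0,0,0.75,-1],[0.2,-0.48,0,0,0,0.74,-1],[0.17,-0.5,0,0,0,0.75,-1],[0.14,-0.5,0,0,0,0.74,-1],[0.1,-0.51,0,0,0,0.75,-1],[0,0,0,0,0,0,-1],[0,0,0,0,0,0,-1],[0,0,0,0,0,0,-1]]}}

```text
time_s: 11.5
tcp_pos: [0.5874, -0.3801, 0.0856]
tool_rot: [-0.04, 0.999, -0.0, 0.001]
contact_force: [0.1, 0.6, -1.0]
finger_gap: 0.297
```

Run:
```python
from h import *
from plant import ctrl
np.set_printoptions(precision=4,suppress=True)
s=ctrl.state(); r=R.from_quat(s["tool_rot"]); y=r.apply([0,1,0]); print(s["joints"],s["tcp_pos"],s["finger_gap"],s["contact_force"],"yaw",np.degrees(np.arctan2(y[1],y[0])))
im,d,m=look("w4"); p=s["tcp_pos"]; P=wcloud(d,m); ok=d>0
m2=ok&(abs(P[...,2]-.018)<.004)&(np.hypot(P[...,0]-.558,P[...,1]+.353)<.095)
if m2.sum()>50: print("rack",cv2.minAreaRect((P[m2][:,:2]*1000).astype(np.float32)),m2.sum())
for n,c,zt in(("ps",(.583,-.322),.058),("pl",(.5315,-.384),.078),("long",(.596,-.206),.074),("sock",(.4805,-.207),.04),("held",p,p[2]+.068)):
    q=P[ok&(np.hypot(P[...,0]-c[0],P[...,1]-c[1])<.045)&(abs(P[...,2]-zt)<.005)]
    if len(q)>20: print(n,len(q),q.mean(0),cv2.minAreaRect((q[:,:2]*1000).astype(np.float32)))
```

```text
[-0.6691  0.7079  1.4644  0.0013  0.9677 -2.3201] [ 0.5874 -0.3801  0.0856] 0.2970282711951174 [ 0.0942  0.6342 -1.0006] yaw 94.55616713149402
rack ((556.7698364257812, -353.373291015625), (115.19129943847656, 124.82171630859375), 4.545876502990723) 3421
ps 1317 [ 0.5811 -0.3234  0.0577] ((582.23388671875, -322.5989074707031), (26.10395050048828, 30.160676956176758), 80.01970672607422)
pl 2076 [ 0.5305 -0.385   0.0778] ((530.9841918945312, -384.90167236328125), (30.264034271240234, 26.557125091552734), 7.274466037750244)
long 812 [ 0.5946 -0.2089  0.0735] ((595.76513671875, -206.6082305908203), (27.05501937866211, 30.936983108520508), 6.906967639923096)
sock 3487 [ 0.4803 -0.2111  0.0398] ((479.9963684082031, -207.91854858398438), (71.00569915771484, 71.7840347290039), 80.06814575195312)
held 4304 [ 0.5842 -0.3802  0.1535] ((587.6920776367188, -379.92987060546875), (30.892261505126953, 52.95790481567383), 5.093863487243652)
```

View pics/w4.png

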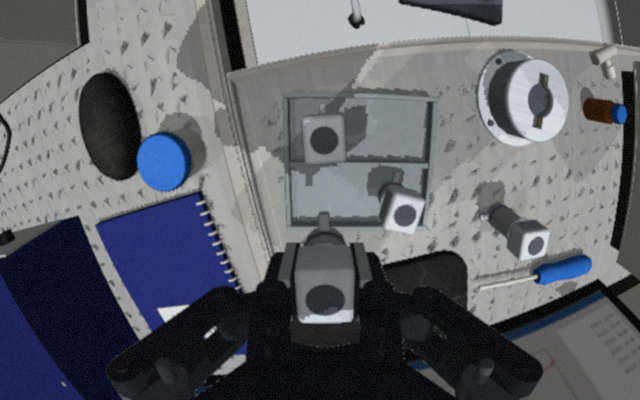

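The wrist view shows the plug held square between the fingers at (325,285), over the free end of the short-plug trough. The trough's parked short plug is at (403,212). Position is within about 1 mm, so I lower.

Call:
{"op": "step_arm", "data": {"commands": [[0,0,0.5,0,0,0,-1],[0,0,0.5,0,0,0,-1],[0,0,0.5,0,0,0,-1],[0,0,0.3,0,0,0,-1],[0,0,0.04,0,0,0,-1],[0,0,0.04,0,0,0,-1],[0,0,0,0,0,0,-1],[0,0,0,0,0,0,-1]]}}

```text
time_s: 12.35
tcp_pos: [0.5881, -0.3814, -0.0071]
tool_rot: [-0.039, 0.999, -0.001, 0.002]
contact_force: [-0.3, -0.0, -1.5]
finger_gap: 0.302
```

Call:
{"op": "step_arm", "data": {"commands": [[0,0,0.03,0,0,0,-1],[0,0,0.02,0,0,0,-1],[0,0,0.01,0,0,0,-1],[0,0,0,0,0,0,-1],[0,0,0,0,0,0,-0.1],[0,0,0,0,0,0,-0.1],[0,0,0,0,0,0,-0.1],[0,0,-0.3,0,0,0,-0.1]]}}

```text
time_s: 13.15
tcp_pos: [0.5867, -0.3804, 0.0023]
tool_rot: [-0.039, 0.999, 0.001, -0.0]
contact_force: [-0.3, 0.4, 0.2]
finger_gap: 0.444
```

Call:
{"op": "step_arm", "data": {"commands": [[0,0,-0.5,0,0,0,-0.1],[0,0,-0.7,0,0,0,-0.1],[0,0,-0.7,0,0,0,-0.1],[0,0,-0.7,0,0,0,-0.1],[0,0,0,0,0,0,0.06],[0,0,0,0,0,0,0.06],[0,0,0,0,0,0,0.06],[0,0,0,0,0,0,0.06]]}}

```text
time_s: 13.95
tcp_pos: [0.5869, -0.3807, 0.1326]
tool_rot: [-0.039, 0.999, 0.0, 0.0]
contact_force: [0.8, 0.1, -0.3]
finger_gap: 0.531
```

Run:
```python
from h import *
from plant import ctrl
np.set_printoptions(precision=4,suppress=True)
s=ctrl.state(); print(s["tcp_pos"],s["finger_gap"],s["contact_force"])
im,d,m=look("w5"); P=wcloud(d,m); ok=d>0
for n,c,zt in(("placed",(.5875,-.381),.058),("ps",(.583,-.322),.058),("pl",(.5315,-.384),.078),("long",(.596,-.206),.074)):
    q=P[ok&(np.hypot(P[...,0]-c[0],P[...,1]-c[1])<.03)&(abs(P[...,2]-zt)<.005)]
    if len(q)>20: print(n,len(q),q.mean(0),cv2.minAreaRect((q[:,:2]*1000).astype(np.float32)))
yl=8.5
p,r=plan((.59,-.3,.13),60,7,.06)
p,r=plan((.5955,-.206,.13),yl,9,.06,p,r)
```

```text
[ 0.5869 -0.3807  0.1326] 0.5312380427540282 [ 0.7568  0.0912 -0.3441]
placed 1001 [ 0.5873 -0.3809  0.0578] ((588.5016479492188, -380.9279479980469), (29.900651931762695, 26.587505340576172), 6.1170477867126465)
ps 940 [ 0.5814 -0.323   0.0577] ((582.3690795898438, -322.01483154296875), (26.739990234375, 30.778728485107422), 80.27527618408203)
pl 1330 [ 0.5306 -0.3849  0.0778] ((531.0628051757812, -384.8076171875), (29.924589157104492, 26.181011199951172), 6.8544487953186035)
long 690 [ 0.5948 -0.2084  0.0735] ((595.6519775390625, -206.60134887695312), (26.041337966918945, 30.967208862304688), 8.530004501342773)
[-0.03, 0.23, 0.01, 0.0, 0.0, 0.99, 0.06],
[-0.01, 0.23, 0.01, 0.0, 0.0, 0.98, 0.06],
[0.01, 0.23, 0.01, 0.0, 0.0, 0.99, 0.06],
[0.03, 0.23, 0.01, 0.0, 0.0, 0.98, 0.06],
[0.06, 0.22, 0.0, 0.0, 0.0, 0.99, 0.06],
[0.07, 0.22, 0.01, 0.0, 0.0, 0.98, 0.06],
[0.09, 0.21, 0.0, 0.01, 0.0, 0.99, 0.06],
# end [ 0.5901 -0.3002  0.1301] maxnum 0.99
[0.09, 0.19, 0.0, 0.0, 0.0, 1.14, 0.06],
[0.11, 0.18, 0.0, 0.0, 0.0, 1.14, 0.06],
[0.13, 0.16, 0.0, 0.0, 0.0, 1.15, 0.06],
[0.15, 0.15, 0.0, 0.0, 0.0, 1.14, 0.06],
[0.16, 0.14, 0.0, 0.0, 0.0, 1.15, 0.06],
[0.17, 0.12, 0.0, 0.0, 0.0, 1.14, 0.06],
[0.18, 0.1, 0.0, 0.0, 0.0, 1.15, 0.06],
[0.19, 0.08, 0.0, 0.0, 0.0, 1.14, 0.06],
[0.21, 0.06, 0.0, 0.0, 0.0, 1.15, 0.06],
# end [ 0.5955 -0.2058  0.1301] maxnum 1.15
```

The short plug stands at (0.588, -0.381) with its top at 57.8 mm, so it rests on the 4 mm floor and is released. Next is the long plug.

Call:
{"op": "step_arm", "data": {"commands": [[-0.03,0.23,0,0,0,1,0.06],[-0.01,0.23,0,0,0,1,0.06],[0.01,0.23,0,0,0,1,0.06],[0.03,0.23,0,0,0,1,0.06],[0.06,0.22,0,0,0,1,0.06],[0.07,0.22,0,0,0,1,0.06],[0.09,0.21,0,0,0,1,0.06],[0.09,0.2,0,0,0,1,0.06]]}}

```text
time_s: 14.8
tcp_pos: [0.5918, -0.289, 0.1329]
tool_rot: [0.307, 0.952, 0.0, 0.001]
contact_force: [0.3, -0.0, -0.0]
finger_gap: 0.53
```

Call:
{"op": "step_arm", "data": {"commands": [[0.11,0.19,0,0,0,1,0.06],[0.13,0.18,0,0,0,1,0.06],[0.15,0.17,0,0,0,1,0.06],[0.16,0.16,0,0,0,1,0.06],[0.17,0.14,0,0,0,1,0.06],[0.18,0.12,0,0,0,1,0.06],[0.19,0.1,0,0,0,1,0.06],[0.12,0.03,0,0,0,1,0.06]]}}

```text
time_s: 15.6
tcp_pos: [0.5975, -0.2056, 0.1329]
tool_rot: [0.614, 0.79, 0.0, 0.0]
contact_force: [-0.5, 0.5, -0.9]
finger_gap: 0.528
```

Run:
```python
from h import *
from plant import ctrl
np.set_printoptions(precision=4,suppress=True)
s=ctrl.state(); print(s["tcp_pos"],s["finger_gap"],s["contact_force"])
im,d,m=look("w6"); P=wcloud(d,m); ok=d>0
for n,c,zt in(("long",(.596,-.206),.074),("sock",(.4805,-.207),.04)):
    q=P[ok&(np.hypot(P[...,0]-c[0],P[...,1]-c[1])<.045)&(abs(P[...,2]-zt)<.004)]
    if len(q)>20: print(n,len(q),q.mean(0),cv2.minAreaRect((q[:,:2]*1000).astype(np.float32)))
p,r=plan((.5955,-.206,.08),9,4,.06)
p,r=plan((.5955,-.206,.006),9,4,.06,p,r)
```

```text
[ 0.5975 -0.2056  0.1329] 0.5275150717790175 [-0.4827  0.473  -0.88  ]
long 1120 [ 0.5959 -0.2043  0.0738] ((596.1324462890625, -205.0068359375), (25.9061279296875, 29.730632781982422), 10.849678039550781)
sock 3299 [ 0.4818 -0.205   0.0399] ((480.39752197265625, -206.37103271484375), (71.40988159179688, 72.08656311035156), 52.20187759399414)
[0.0, -0.01, 0.26, 0.0, 0.0, 0.25, 0.06],
[0.0, -0.01, 0.27, 0.0, 0.0, 0.25, 0.06],
[-0.01, -0.01, 0.26, 0.01, 0.0, 0.25, 0.06],
[0.0, -0.01, 0.27, 0.0, 0.0, 0.26, 0.06],
# end [ 0.5956 -0.2058  0.0799] maxnum 0.27
[0.0, 0.0, 0.37, 0.0, 0.0, 0.0, 0.06],
[0.0, 0.0, 0.37, 0.0, 0.0, 0.0, 0.06],
[0.0, 0.0, 0.37, 0.0, 0.0, 0.0, 0.06],
[0.0, 0.0, 0.37, 0.0, 0.0, 0.0, 0.06],
# end [ 0.5956 -0.2058  0.0059] maxnum 0.37
```

Call:
{"op": "step_arm", "data": {"commands": [[0,-0.01,0.26,0,0,0.24,0.06],[0,-0.01,0.27,0,0,0.24,0.06],[0,-0.01,0.27,0,0,0.24,0.06],[0,0,0.27,0,0,0.2,0.06],[0,0,0.4,0,0,0,0.06],[0,0,0.4,0,0,0,0.06],[0,0,0.4,0,0,0,0.06],[0,0,0.26,0,0,0,0.06]]}}

```text
time_s: 16.45
tcp_pos: [0.5957, -0.2067, 0.0047]
tool_rot: [0.644, 0.765, 0.0, 0.0]
contact_force: [0.6, -0.7, -0.3]
finger_gap: 0.528
```

Call:
{"op": "step_arm", "data": {"commands": [[0,0,0,0,0,0,0.06],[0,0,0,0,0,0,-1],[0,0,0,0,0,0,-1],[0,0,0,0,0,0,-1],[0,0,0,0,0,0,-1],[0,0,-0.3,0,0,0,-1],[0,0,-0.6,0,0,0,-1],[0,0,-0.6,0,0,0,-1]]}}

```text
time_s: 17.25
tcp_pos: [0.5962, -0.2067, 0.0839]
tool_rot: [0.644, 0.765, 0.0, 0.001]
contact_force: [0.3, 0.2, -0.8]
finger_gap: 0.296
```

Run:
```python
from h import *
from plant import ctrl
np.set_printoptions(precision=4,suppress=True)
C=np.array([.4803,-.2069])
for t in("w4","w6"):
    f=np.load(t+".npz"); d=f["d"]; m=dict(intrinsics=f["K"],camera_from_world=f["T"]); g=cv2.cvtColor(f["im"],cv2.COLOR_BGR2GRAY)
    v,u=np.indices(d.shape); c,r=wray(np.stack([u,v],-1),m); X=c+r*((.04-c[2])/r[...,2])[...,None]
    P=wcloud(d,m); rr=np.hypot(X[...,0]-C[0],X[...,1]-C[1])
    mk=(rr<.030)&(P[...,2]<.036)&(d>0)
    q=X[mk][:,:2]*1000; print(t,"hole depth-mask",len(q),cv2.minAreaRect(q.astype(np.float32)))
    print("   grey in ring",np.percentile(g[(rr<.034)],[5,25,50,75,95]))
p,r=plan((.54,-.207,.10),50,8,-1)
p,r=plan((.4803,-.2069,.10),91.5,9,-1,p,r)
```

```text
w4 hole depth-mask 726 ((480.91375732421875, -208.387939453125), (27.33953094482422, 44.07455062866211), 63.64241409301758)
   grey in ring [ 64. 152. 191. 210. 218.]
w6 hole depth-mask 819 ((480.8737487792969, -206.10426330566406), (28.305885314941406, 44.52204513549805), 64.33478546142578)
   grey in ring [ 53. 118. 164. 184. 217.]
[0.02, -0.14, -0.04, 0.0, 0.0, -1.0, -1],
[0.04, -0.14, -0.04, 0.0, 0.0, -1.0, -1],
[0.05, -0.13, -0.04, 0.0, 0.0, -1.0, -1],
[0.06, -0.13, -0.04, 0.0, 0.0, -1.0, -1],
[0.07, -0.12, -0.04, 0.0, 0.01, -1.01, -1],
[0.08, -0.11, -0.04, 0.01, 0.0, -1.0, -1],
[0.09, -0.11, -0.04, 0.0, 0.01, -1.01, -1],
[0.09, -0.1, -0.04, 0.01, 0.0, -1.0, -1],
# end [ 0.5401 -0.2069  0.0998] maxnum 1.01
[0.1, -0.09, 0.0, 0.0, 0.0, -0.92, -1],
[0.11, -0.08, 0.0, 0.0, 0.0, -0.92, -1],
[0.11, -0.07, 0.0, 0.0, 0.0, -0.92, -1],
[0.12, -0.06, 0.0, 0.0, 0.0, -0.92, -1],
[0.12, -0.05, 0.0, 0.0, 0.0, -0.92, -1],
[0.13, -0.04, 0.0, 0.0, 0.0, -0.93, -1],
[0.13, -0.02, 0.0, 0.0, 0.0, -0.92, -1],
[0.13, -0.02, 0.0, 0.0, 0.0, -0.93, -1],
[0.13, 0.0, 0.0, 0.0, 0.0, -0.92, -1],
# end [ 0.4804 -0.2069  0.0998] maxnum 0.93
```

Call:
{"op": "step_arm", "data": {"commands": [[0.02,-0.14,-0.04,0,0,-1,-1],[0.04,-0.14,-0.04,0,0,-1,-1],[0.05,-0.13,-0.04,0,0,-1,-1],[0.06,-0.13,-0.04,0,0,-1,-1],[0.07,-0.12,-0.04,0,0,-1,-1],[0.08,-0.11,-0.04,0,0,-1,-1],[0.09,-0.11,-0.04,0,0,-1,-1],[0.09,-0.1,-0.04,0,0,-1,-1]]}}

```text
time_s: 18.05
tcp_pos: [0.5401, -0.2069, 0.0994]
tool_rot: [0.341, 0.94, 0.0, 0.002]
contact_force: [0.5, 1.0, -1.1]
finger_gap: 0.295
```

Call:
{"op": "step_arm", "data": {"commands": [[0.1,-0.09,0,0,0,-1,-1],[0.11,-0.08,0,0,0,-1,-1],[0.11,-0.07,0,0,0,-1,-1],[0.12,-0.06,0,0,0,-1,-1],[0.12,-0.05,0,0,0,-1,-1],[0.13,-0.04,0,0,0,-1,-1],[0.13,-0.02,0,0,0,-1,-1],[0.13,0,0,0,0,-1,-1]]}}

```text
time_s: 18.85
tcp_pos: [0.4871, -0.2076, 0.0991]
tool_rot: [-0.001, 1.0, -0.001, 0.002]
contact_force: [-0.4, -0.3, -0.5]
finger_gap: 0.295
```

Run:
```python
from h import *
from plant import ctrl
np.set_printoptions(precision=4,suppress=True)
s=ctrl.state(); r0=R.from_quat(s["tool_rot"]); y=r0.apply([0,1,0]); p=s["tcp_pos"]
print(s["joints"],p,s["finger_gap"],s["contact_force"],"yaw",np.degrees(np.arctan2(y[1],y[0])))
look("w7")
def lobes(X,mk,C):
    q=X[...,:2]-C; rr=np.hypot(q[...,0],q[...,1]); k=mk&(rr>.0165)&(rr<.026); a=q[k]; A=a[a[:,0]>0]; B=a[a[:,0]<0]
    if min(len(A),len(B))<5: return len(A),len(B)
    v=A.mean(0)-B.mean(0); return len(A),len(B),"ang",np.degrees(np.arctan2(v[1],v[0])).round(2),"mid",(C+(A.mean(0)+B.mean(0))/2).round(4)
for t in("w4","w6","w7"):
    f=np.load(t+".npz"); d=f["d"]; m=dict(intrinsics=f["K"],camera_from_world=f["T"])
    v,u=np.indices(d.shape); c,r=wray(np.stack([u,v],-1),m); X=c+r*((.04-c[2])/r[...,2])[...,None]; P=wcloud(d,m)
    fp=(d>0)&(abs(P[...,2]-.04)<.003)&(np.hypot(P[...,0]-.48,P[...,1]+.207)<.045); C=np.array(cv2.minEnclosingCircle((P[fp][:,:2]*1000).astype(np.float32))[0])/1000 if fp.sum()>50 else np.array([.4803,-.2069])
    print(t,"face",fp.sum(),C,lobes(X,(d>0)&(P[...,2]<.036),C))
q=P[(d>0)&(np.hypot(P[...,0]-p[0],P[...,1]-p[1])<.03)&(abs(P[...,2]-p[2]-.067)<.006)]
if len(q): print("held",len(q),cv2.minAreaRect((q[:,:2]*1000).astype(np.float32)),np.percentile(q[:,2],[5,50,95]))
```

```text
[-0.5281  0.484   1.8997  0.0009  0.7541 -2.101 ] [ 0.4871 -0.2076  0.0991] 0.29517235849371265 [-0.3748 -0.2847 -0.5444] yaw 90.08833475980047
w4 face 3330 [ 0.4799 -0.2076] (57, 48, 'ang', np.float64(-1.18), 'mid', array([ 0.4801, -0.2087]))
w6 face 3250 [ 0.4799 -0.2067] (81, 55, 'ang', np.float64(-0.71), 'mid', array([ 0.4806, -0.2058]))
w7 face 4099 [ 0.4799 -0.2068] (0, 130)
held 4527 ((483.99468994140625, -207.53529357910156), (30.692462921142578, 52.74150466918945), 0.8616055250167847) [0.1619 0.1655 0.1704]
```

View pics/w7.png

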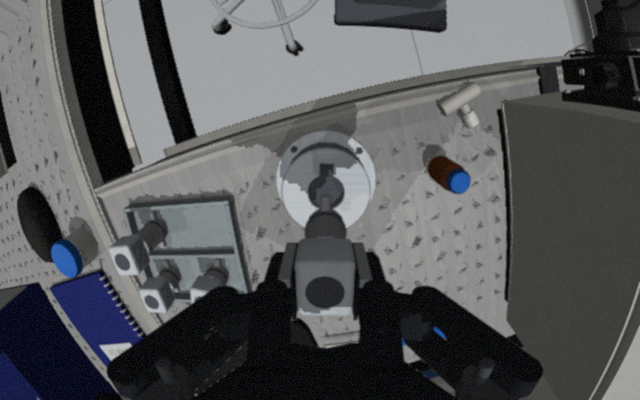

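The wrist view shows the held plug (head at (325,285), foot near (325,225)) in front of the keyhole at (325,185). Relative offset is about -4 mm in x and +0.7 mm in y, with the slot aligned within 2°. I correct, lower to just above the plate, and re-check.

Call:
{"op": "step_arm", "data": {"commands": [[0.08,0.01,0,0,0,0,-1],[0,0,0.3,0,0,0,-1],[0,0,0.3,0,0,0,-1],[0,0,0.3,0,0,0,-1],[0,0,0,0,0,0,-1],[0,0,0,0,0,0,-1],[0,0,0,0,0,0,-1],[0,0,0,0,0,0,-1]]}}

```text
time_s: 19.7
tcp_pos: [0.4836, -0.2072, 0.0536]
tool_rot: [0.001, 1.0, -0.001, 0.002]
contact_force: [-0.6, -0.2, -0.5]
finger_gap: 0.293
```

Run:
```python
from h import *
from plant import ctrl,read_camera
np.set_printoptions(precision=4,suppress=True)
s=ctrl.state(); p=s["tcp_pos"]; print(p,s["contact_force"])
im,d,m=look("w8"); P=wcloud(d,m)
fp=(d>0)&(abs(P[...,2]-.04)<.003)&(np.hypot(P[...,0]-.48,P[...,1]+.207)<.045)
print("face",fp.sum(),cv2.minEnclosingCircle((P[fp][:,:2]*1000).astype(np.float32)))
q=P[(d>0)&(np.hypot(P[...,0]-p[0],P[...,1]-p[1])<.03)&(P[...,2]>.1)&(P[...,2]<.135)]
for z in np.arange(.10,.135,.003):
    k=abs(q[:,2]-z)<.0015
    if k.sum()>20: print(round(z,3),k.sum(),q[k].min(0)[:2],q[k].max(0)[:2])
A=im[150:330,240:420]; si,sd=read_camera("side"); np.savez("s8.npz",im=si,d=sd); B=si[170:250,260:350]
cv2.imwrite("pics/c8.png",np.hstack([cv2.resize(A,(400,400),interpolation=cv2.INTER_CUBIC),cv2.resize(B,(400,400),interpolation=cv2.INTER_CUBIC)]))
```

```text
[ 0.4836 -0.2072  0.0536] [-0.6473 -0.2011 -0.5334]
face 5046 ((479.5017395019531, -206.88819885253906), 36.270835876464844)
0.1 168 [ 0.4657 -0.2325] [ 0.4763 -0.1813]
0.103 295 [ 0.4656 -0.2331] [ 0.4772 -0.181 ]
0.106 348 [ 0.4655 -0.2337] [ 0.4764 -0.1805]
0.109 302 [ 0.4656 -0.2333] [ 0.4763 -0.1807]
0.112 424 [ 0.4653 -0.2335] [ 0.4765 -0.181 ]
0.115 370 [ 0.4657 -0.2334] [ 0.4763 -0.1807]
0.118 1252 [ 0.4655 -0.2334] [ 0.4962 -0.1807]
0.121 2434 [ 0.4663 -0.2325] [ 0.4949 -0.1821]
0.124 529 [ 0.4702 -0.2263] [ 0.4939 -0.1879]
0.127 211 [ 0.4697 -0.2357] [ 0.4917 -0.1786]
0.13 271 [ 0.4685 -0.2359] [ 0.489  -0.1781]
0.133 408 [ 0.4678 -0.236 ] [ 0.4911 -0.1783]
```

View pics/c8.png

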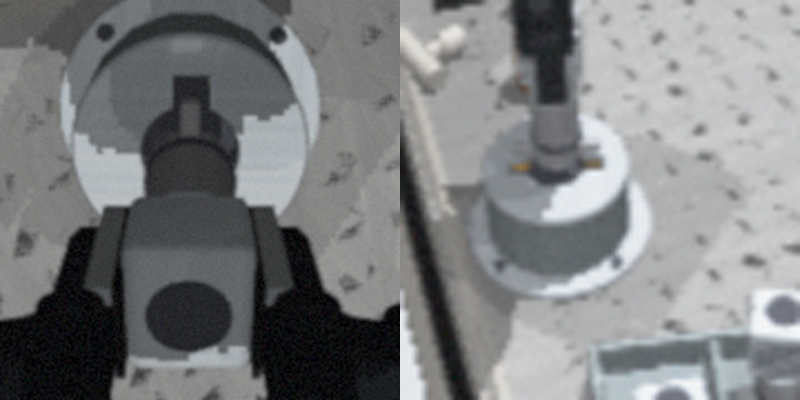

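The crops show the lug centred on the slot (left crop x about 191), and the side view agrees. The head centre is (0.4805, -0.2071) against the socket's (0.480, -0.207), with the underside about 46 mm up. I insert in steps.

Call:
{"op": "step_arm", "data": {"commands": [[0.01,0,0.06,0,0,0,-1],[0,0,0.06,0,0,0,-1],[0,0,0.06,0,0,0,-1],[0,0,0.05,0,0,0,-1],[0,0,0.02,0,0,0,-1],[0,0,0,0,0,0,-1],[0,0,0,0,0,0,-1],[0,0,0,0,0,0,-1]]}}

```text
time_s: 20.6
tcp_pos: [0.4828, -0.207, 0.0405]
tool_rot: [0.001, 1.0, -0.0, 0.001]
contact_force: [0.5, -0.1, -0.9]
finger_gap: 0.298
```

Call:
{"op": "step_arm", "data": {"commands": [[0,0,0.05,0,0,0,-1],[0,0,0.04,0,0,0,-1],[0,0,0.04,0,0,0,-1],[0,0,0.04,0,0,0,-1],[0,0,0.04,0,0,0,-1],[0,0,0.03,0,0,0,-1],[0,0,0,0,0,0,-1],[0,0,0,0,0,0,-1]]}}

```text
time_s: 21.4
tcp_pos: [0.4831, -0.2072, 0.0286]
tool_rot: [0.001, 1.0, -0.001, 0.001]
contact_force: [-0.9, 0.9, 8.3]
finger_gap: 0.297
```

Pressed at 8.3 N, so the underside is about 17 mm below the mouth, clear to turn. The plug sits about 2 mm off the tool axis along tool x, so each turn row includes a small y shift to compensate.

Call:
{"op": "step_arm", "data": {"commands": [[0,-0.004,0,0,0,1,-1],[0,-0.004,0,0,0,1,-1],[0,-0.004,0,0,0,1,-1],[0,-0.004,0,0,0,1,-1],[0,-0.004,0,0,0,1,-1],[0,-0.004,0,0,0,1,-1],[0,-0.004,0,0,0,1,-1],[0,0,0,0,0,0,-1]]}}

```text
time_s: 22.2
tcp_pos: [0.4827, -0.2085, 0.0287]
tool_rot: [0.303, 0.953, -0.0, 0.002]
contact_force: [-0.3, 0.6, 8.3]
finger_gap: 0.292
```

```bash
cat > st.py <<'E'
from h import *
from plant import ctrl
np.set_printoptions(precision=4,suppress=True)
s=ctrl.state(); y=R.from_quat(s["tool_rot"]).apply([0,1,0]); print(s["time_s"],s["tcp_pos"],"F",s["contact_force"],"M",s["ft_torque"],"yaw",np.degrees(np.arctan2(y[1],y[0])),s["finger_gap"],"j6",s["joints"][5])
E
python3 st.py
```

```text
22.2 [ 0.4827 -0.2085  0.0287] F [-0.3026  0.6149  8.2614] M [0.0758 0.1352 0.1362] yaw 54.72573735257593 0.2923527041784775 j6 -1.489749489086024
```

Lateral force is near zero and the return torque is rising to 0.136 N m, so the rotor is turning with the plug. I continue.

Call:
{"op": "step_arm", "data": {"commands": [[0,-0.004,0,0,0,1,-1],[0,-0.004,0,0,0,1,-1],[0,-0.004,0,0,0,1,-1],[0,-0.004,0,0,0,1,-1],[0,-0.004,0,0,0,1,-1],[0,-0.004,0,0,0,1,-1],[0,-0.004,0,0,0,1,-1],[0,-0.004,0,0,0,1,-1]]}}

```text
time_s: 23.0
tcp_pos: [0.4813, -0.2093, 0.0286]
tool_rot: [0.611, 0.792, 0.0, 0.001]
contact_force: [-0.7, 1.6, 7.8]
finger_gap: 0.293
```

```bash
python3 st.py
```

```text
23.0 [ 0.4813 -0.2093  0.0286] F [-0.7468  1.581   7.7845] M [0.2119 0.1976 0.217 ] yaw 14.702683014740884 0.29291379498270365 j6 -0.7939403384757189
```

Call:
{"op": "step_arm", "data": {"commands": [[0,-0.003,0,0,0,0.6,-1],[0,-0.003,0,0,0,0.6,-1],[0,-0.002,0,0,0,0.6,-1],[0,0,0,0,0,0,-1],[0,0,0,0,0,0,-1],[0,0,0,0,0,0,-1],[0,0,0,0,0,0,-1],[0,0,0,0,0,0,-1]]}}

```text
time_s: 23.8
tcp_pos: [0.4809, -0.2094, 0.0286]
tool_rot: [0.67, 0.743, 0.001, 0.001]
contact_force: [0.0, 0.7, 7.7]
finger_gap: 0.293
```

```bash
python3 st.py
```

```text
23.8 [ 0.4809 -0.2094  0.0286] F [0.0464 0.6543 7.703 ] M [0.3    0.108  0.1933] yaw 5.908167544787594 0.2928995233948728 j6 -0.6409639349823081
```

Call:
{"op": "step_arm", "data": {"commands": [[0,-0.002,0,0,0,0.4,-1],[0,-0.002,0,0,0,0.4,-1],[0,0,0,0,0,0,-1],[0,0,0,0,0,0,-1],[0,0,0,0,0,0,-1],[0,0,0,0,0,0,-1],[0,0,0,0,0,0,-1],[0,0,0,0,0,0,-1]]}}

```text
time_s: 24.6
tcp_pos: [0.4808, -0.2094, 0.0287]
tool_rot: [0.695, 0.719, 0.001, 0.001]
contact_force: [0.6, 1.6, 8.1]
finger_gap: 0.294
```

```bash
python3 st.py
```

```text
24.6 [ 0.4808 -0.2094  0.0287] F [0.5829 1.641  8.12  ] M [0.3553 0.1048 0.2747] yaw 1.9238861822615618 0.2944734552712317 j6 -0.5715518977276193
```

Call:
{"op": "step_arm", "data": {"commands": [[0,-0.001,0,0,0,0.3,-1],[0,-0.001,0,0,0,0.3,-1],[0,0,0,0,0,0,-1],[0,0,0,0,0,0,-1],[0,0,0,0,0,0,-1],[0,0,0,0,0,0,-1],[0,0,0,0,0,0,-1],[0,0,0,0,0,0,-1]]}}

```text
time_s: 25.4
tcp_pos: [0.4807, -0.2094, 0.0287]
tool_rot: [0.713, 0.701, 0.001, 0.001]
contact_force: [0.7, 2.3, 8.1]
finger_gap: 0.294
```

```bash
python3 st.py
```

```text
25.4 [ 0.4807 -0.2094  0.0287] F [0.7323 2.331  8.1271] M [0.4166 0.0145 0.7967] yaw -1.0095424612224793 0.2942130562210402 j6 -0.5198954894066631
```

```bash
python3 - <<'E'
from h import *
from plant import ctrl,read_camera
np.set_printoptions(precision=4,suppress=True)
im,d,m=look("w9"); P=wcloud(d,m); p=ctrl.state()["tcp_pos"]
q=P[(d>0)&(np.hypot(P[...,0]-p[0],P[...,1]-p[1])<.025)&(abs(P[...,2]-.0965)<.006)]; print("held top z",np.percentile(q[:,2],[10,50]) if len(q) else None,cv2.minAreaRect((q[:,:2]*1000).astype(np.float32)))
si,sd=read_camera("side"); Q=cloud("side",sd)
q=Q[(sd>0)&(np.hypot(Q[...,0]-.588,Q[...,1]+.381)<.03)&(abs(Q[...,2]-.058)<.005)]; print("placed",len(q),q.mean(0))
B=si[160:300,250:400]; cv2.imwrite("pics/c9.png",np.hstack([cv2.resize(im[100:340,180:460],(466,400)),cv2.resize(B,(334,400),interpolation=cv2.INTER_CUBIC)]))
E
python3 st.py
```

```text
held top z [0.0931 0.0951] ((481.03851318359375, -207.34344482421875), (48.04988479614258, 30.283889770507812), 0.7210239768028259)
placed 197 [ 0.5882 -0.384   0.0586]
25.5 [ 0.4807 -0.2094  0.0287] F [0.5383 1.3148 7.5546] M [0.3704 0.0291 0.8481] yaw -1.0134212615290132 0.29755162612967806 j6 -0.5199071898001812
```

View pics/c9.png

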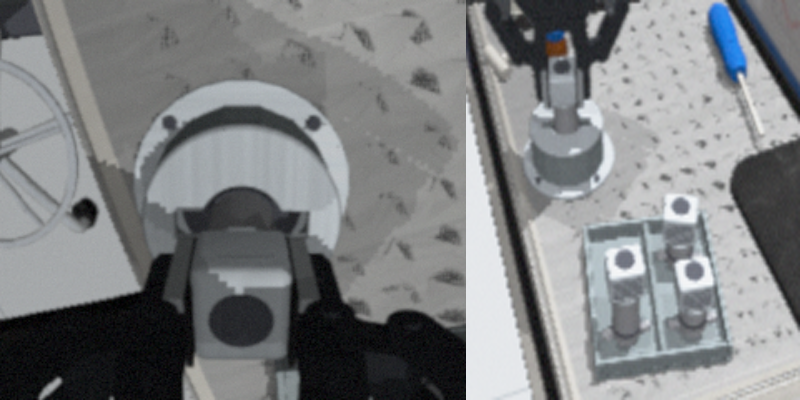

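The views show the long plug in the socket, turned across the slot. Both short plugs stand in the same trough, and the vial and driver are undisturbed. I hand in.

```bash
python3 -c "
from plant import ctrl
print(ctrl.finish_job())"
```

```text
the job is handed in; nothing more can be done
None
```

I finished both parts of the task and handed the job in at about 25.5 s of simulated time, with the arm still gripping the turned plug.

- **Short plug:** it stands released in the same trough as the parked short plug, at about (0.588, -0.381). Its top is at 58 mm, which fits 54 mm of plug on the 4 mm floor.
- **Long plug:** it is in the socket, with its underside at about 21 mm (19 mm below the mouth), held with 8 N of push. I turned it about 91° clockwise. The torque rose with the spring to about 0.27 N m, then jumped to about 0.8 N m at the stop.

**What disagreed or failed:**
- **First grasp missed:** the fingers closed above the short plug's head with about 15 N of contact and did not move the plug. The wrist depth image showed the fingertips about 36 mm short of the reported TCP, unlike the interface text. I corrected for that from then on.
- **Planned tilt dropped:** the last joint's range did not allow the grasp angle I wanted next to the monitor, so I used a slightly different angle with no tilt.
- **Placing check:** the side camera put the placed plug's y about 3 mm away from the wrist camera's reading. It is well inside the trough either way.
- **Turn past nominal:** the gripper turned about 0.1 rad beyond the plug's nominal 1.5 rad. I take the excess as compliance and slot-angle error.

The vial and the driver looked undisturbed in the last view. I did not re-measure the T-connector, but the arm never went near it.

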